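# Take the finished pot off the banding wheel

### The job

The hoop-handled pot on the banding wheel is finished: lift it off and set it down gently, upright, in the middle of the round plaster bat on the bench, then let go. Keep it upright on the way and leave the other hoop-handled pot where it stands.

Things in the scene. Friction and masses are not known exactly. Their poses are not given: they have to be found in the camera images.
- pot: The pot to move, on the banding wheel: open brown stoneware, dark glaze band, 104 mm wide, 85 mm tall, foot 80 mm wide, 0.35 to 0.7 kg. Over its mouth arches a hoop handle, a round bar 12 mm thick: its straight top, 52 mm long, lies along the pot's x axis, centred over the pot, centre line 152 mm above the foot; the hoop is clear below it. Origin: centre of the foot's underside; z up.
- wheel: The banding wheel the pot stands on: a heavy painted metal turntable, round disc 200 mm across on a short column and a 150 mm round base. The disc's top is 90 mm above the bench. It is fixed and does not turn. Origin: centre of the underside of its base, on the bench; z up.
- bat: The round plaster bat where the pot must go: a pale disc 170 mm across, 18 mm thick, lying fixed on the bench, empty. (A square plaster slab further away is not meant.) Origin: centre of its underside, on the bench; z up, its top is at 18 mm.
- other_pot: Another pot of the same make and size, standing directly on the bench at the far side (158 mm tall); it must stay where it is. Loose. Origin: centre of the underside of its foot; z up.
There are look-alikes about, which are no part of the job. Leave any purple or yellow look-alike of the pot alone.

How it is judged:
On the way:
1. the pot is lifted clear of the banding wheel (foot at least 25 mm above the disc) (z of pot in the frame of wheel above 0.115 m), for 0.2 s.
At the end, for the whole second after the job is handed in: The pot stands upright (within 6 degrees), at rest, with its foot flat on the round plaster bat and its axis within 20 mm of the bat's centre; the other hoop-handled pot is within 20 mm of where it started (horizontal distance between pot and bat below 0.02 m and z of pot in the frame of bat between 0.014 and 0.023 m and angle between pot's own z axis and vertical below 0.1 rad and linear speed of pot below 0.02 m/s and distance of other_pot from where it was at the start of the episode below 0.02 m); the robot touches nothing.
It fails at once if the pot is tipped by more than 30 degrees (angle between pot's own z axis and vertical above 0.52 rad).
It fails at once if the pot is dropped or banged down on the bat (still moving over 0.3 m/s within 15 mm of it, or pressed on it with over 60 N) ((horizontal distance between pot and bat below 0.1 m and z of pot in the frame of bat below 0.033 m and linear speed of pot above 0.3 m/s) or contact force between pot and bat above 60 N).
It fails at once if the other hoop-handled pot is shifted by more than 20 mm (distance of other_pot from where it was at the start of the episode above 0.02 m).
It also fails if it takes over 42 s, if anything falls off the work surface, if the arm or the gripper's body presses on something with over 40 N, if the wrist force passes 120 N, or if a joint passes its speed limit or range.

### The arm

A 7-joint arm with a two-finger parallel gripper is mounted at the origin on the work surface. World frame = base frame: x ahead of the robot, y to its left, z up, the work surface at z = 0. Lengths are in m, angles in rad, forces in N, time in s.
With the tool pointing down it reaches from about 0.4 to 0.875 m from the base axis. Payload 19.3 kg.
Tool frame: the origin (TCP) lies where the fingers leave the gripper's body, on its centre line; the fingertips stand bot.tip_reach ahead of it and the grasp point (between the pads) lies 54 mm ahead of it (bot.tip_reach is the distance from the TCP to the fingertips, in m); z points along the fingers, y is the line along which they close (so a half turn about z gives the same grasp; the last joint's range is limited). The gripper opens to 85 mm and grips with 20 to 120 N. Pads are 22 mm wide; open, the fingers measure 114 mm over their backs; the gripper's body (76 mm by 85 mm) begins 54 mm behind the grasp point. The pads swing forward as they close: fully open they stand 13 mm farther back than shut.
Start: joints at [1.233, 0.521, -0.036, 1.599, 0.021, 1.021, -0.113], TCP at [0.165, -0.603, 0.304] pointing down, gripper open.
Joint ranges: [-2.91, 2.91], [-0.3, 2.13], [-1.5, 1.42], [0.17, 2.43], [-1.26, 4.41], [0.16, 1.93], [-2.52, 2.52]. Speed limits (rad/s): [1.89, 1.89, 2.39, 2.39, 3.01, 3.01, 3.01].

### API

Orientations are given as [roll, pitch, yaw] about the fixed x, y, z axes, in that order (R = Rz(yaw) Ry(pitch) Rx(roll)).
In Python, from workcell import bot gives the robot as it stands. The module is installed in compiled form; this text tells all that it offers.
- The arm moves only by the shell command python3 -m jog 'ROWS' [FORCE]. ROWS is JSON, a list that holds one entry, the list of rows, each a list of 7 numbers: the shift along the tool's x, y, z in mm, then the turn, a rotation vector about the tool's x, y, z in rad, then the opening, from 0 (shut) to 1 (fully open). In form: [[[tx, ty, tz, wx, wy, wz, fingers], ...]]. A call has 1 to 5 rows; each row shifts and turns the commanded pose from where the row before left it, along the tool's axes as they then stand; what a row does not reach is not made up. A row lasts 1/10 s, in which the tool goes at most 50 mm and 8.59 degrees, less where a joint would pass 70% of its speed; a pose out of reach is approached as far as the arm can. A call is refused whole if a number of a shift passes 50 or a number of a turn 0.15, either way. A call with a gripper value outside its range is refused whole. The fingers move at their own pace and stop on an object; FORCE is the grip in N (left out, the last holds). Time passes only in rows, so rows that do not move let the fingers close. It gives the time, the measured TCP pose, the force, the opening and the grip force at its end, in the units of the state.
- bot.observe(): the state, without advancing time (a new reading comes with each control period).
- bot.grab_frame(name): name is "side" or "top" or "wrist"; returns a dict with "img" (480x640x3 uint8, red, green, blue), "intrinsics" (3x3 intrinsics, pixels), "R" (3x3) and "t" (3): a world point X has camera coordinates R X + t; the wrist camera has in their place "tool_from_camera" (4x4, takes a point from camera to tool coordinates, whose origin is the TCP and whose axes are the flange's). Camera axes: x right, y down, z forward; pixel columns grow to the right and rows downward; lengths in m; the calibration is good to about 2 mm. A picture is of the moment at which its call begins: read the wrist's pose just before it. There is no depth.
- bot.job_done(): hands the job in; it is judged then, once.
Trained networks look in a picture, given as the dict that the camera call returned (one of the last four; its "shot" number tells which), for a name from the list of things; names that differ only in an ending like _2 or _b are one class to them, and where a whole thing is asked for, a point or a joint stands for the part that bears it (a point fixed in the world has none). Each returns a list of dicts, best first, with "conf" (0 to 1); they miss things now and then, are a little off and sometimes report something else, mostly with a low value. They report only what shows in the picture. A call takes as long as a camera call. They do not tell look-alikes from the thing itself.
- bot.trace(query, picture): "region" (480x640 bool, what is visible of it).
- bot.spot_point(query, picture): "xyz" ([x, y, z] in m, in world coordinates, good to about 4 mm: a listed point, or the origin of a listed thing).
The state is a dict: "clock": time; "qpos": joint angles; "qd": joint speeds; "joint_efforts": joint torques, N m; "position": TCP position; "tool_rot": TCP orientation; "force": force on the tool from outside, world axes, zero at the start; "moment": the same for the moment, N m; "grip_width": finger opening in m; "finger_force": force on a finger pad.
Only numpy, scipy, OpenCV 4.12 (cv2) and the standard library are available. Lean on these libraries where they do the work, as an engineer would, in place of code of your own. Each camera call takes 0.05 s, during which the arm holds its last target. There are 200 camera calls.

## Working session

There is one attempt and no reset: what is moved stays moved. The work goes in short steps, Python scripts to look and compute and a shell command to move; the robot and the scene stay as the last step left them, time stands still between calls to the robot, and variables do not carry over. Pictures are saved under pics/ and viewed, at most 10 in all, crops included, and the job is handed in when it is done.

```bash
mkdir -p pics; python3 - <<'E'
from workcell import bot
import cv2
s=bot.observe();print(s['clock'],s['position'],s['tool_rot'],s['grip_width'],bot.tip_reach)
ims=[]
for c in ("side","top"):
    f=bot.grab_frame(c);cv2.imwrite(f"pics/{c}0.png",f['img'][:,:,::-1])
    for q in ("pot","wheel","bat","other_pot"):
        print(c,q,[(r['xyz'],round(r['conf'],2)) for r in bot.spot_point(q,f)])
E
```

```text
0.0 [ 0.1652921  -0.60250878  0.30331827] [-3.14047092e+00  7.20039841e-05  2.67769431e-01] 0.08524316011897921 0.0726
side pot [([0.2605, 0.2228, -0.002], 0.96), ([0.5561, 0.4852, -0.0045], 0.95), ([0.5097, 0.23, 0.0932], 0.84)]
side wheel [([0.5142, 0.2502, 0.0017], 0.8)]
side bat [([0.5082, -0.2079, 0.0017], 0.86)]
side other_pot [([0.8106, 0.0381, -0.0032], 0.97)]
top pot [([0.2611, 0.216, -0.0014], 0.78), ([0.5486, 0.4906, -0.0023], 0.71), ([0.5133, 0.2282, 0.0908], 0.56)]
top wheel []
top bat [([0.5101, -0.2136, -0.001], 0.93)]
top other_pot [([0.8107, 0.0344, -0.0028], 0.63)]
```

View pics/top0.png

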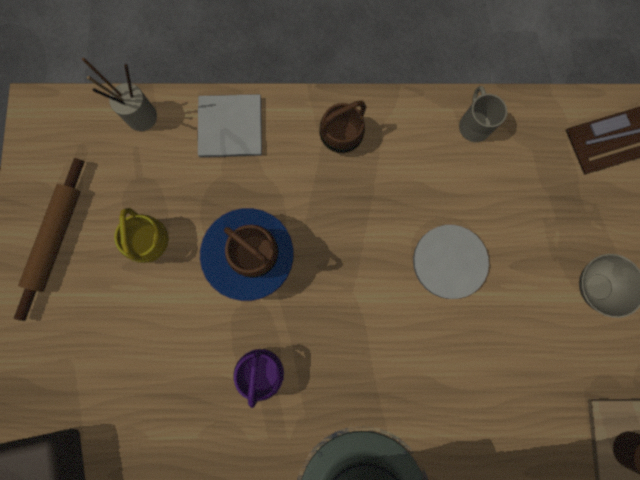

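View pics/side0.png

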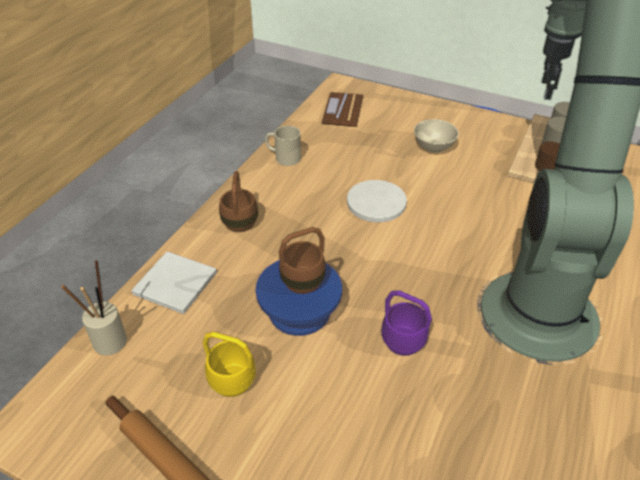

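The top view shows the brown pot on the blue wheel at (250,250), with its bar running from about (228,232) to (268,262), which puts the bar at roughly 53° yaw. The round bat is at (452,261) and the other brown pot at (343,128). The side view agrees: pot at (302,262), bat at (377,200). The spot readings at (0.511, 0.229) and (0.509, -0.211) match the pot and the bat.

I'll lift and turn first, and work out the bar angle from the top picture.

```bash
python3 -m jog '[[[0,0,-23,0,0,-0.13,1],[0,0,-23,0,0,-0.13,1],[0,0,-23,0,0,-0.13,1],[0,0,-23,0,0,-0.13,1],[0,0,-23,0,0,-0.13,1]]]'
cat > h.py <<'E'
from workcell import bot
import numpy as np
from scipy.spatial.transform import Rotation as Ro
def delta(p):
    s=bot.observe();R=Ro.from_euler('xyz',s['tool_rot']).as_matrix()
    print('t',round(s['clock'],2),'pos',s['position'].round(4),'rot',np.round(s['tool_rot'],3),'w',round(s['grip_width'],4))
    print('tool delta mm',(R.T@(np.array(p)-s['position'])*1000).round(1))
def pix2w(f,uv,z):
    K,R,t=map(np.array,(f['intrinsics'],f['R'],f['t']))
    d=R.T@np.linalg.inv(K)@np.array([*uv,1.]);c=-R.T@t
    return c+d*(z-c[2])/d[2]
E
python3 - <<'E'
from h import *
f=bot.grab_frame('top')
print(pix2w(f,(232,234),.242),pix2w(f,(265,260),.242))
delta([.45,-.35,.42])
E
```

```text
clock: 1.0
position: [0.1653, -0.6026, 0.4199]
tool_rot: [3.142, 0.0, 0.923]
force: [0.7, 1.1, 0.4]
grip_width: 0.0854
finger_force: 0.0
[0.52980786 0.25093328 0.242     ] [0.48259313 0.19076293 0.242     ]
t 1.05 pos [ 0.1655 -0.6033  0.4238] rot [3.138e+00 3.000e-03 9.320e-01] w 0.0854
tool delta mm [373.   77.2   3.1]
```

```bash
python3 -m jog '[[[42,9,0,0,0,0,1],[42,9,0,0,0,0,1],[42,9,0,0,0,0,1],[42,9,0,0,0,0,1],[42,9,0,0,0,0,1]]]' >/dev/null
python3 -m jog '[[[41,8,0,0,0,0,1],[41,8,0,0,0,0,1],[41,8,0,0,0,0,1],[41,8,0,0,0,0,1],[0,0,0,0,0,0,1]]]'
python3 -c "
from h import *
delta([.5,.2,.42])"
```

```text
clock: 2.05
position: [0.4577, -0.3479, 0.4188]
tool_rot: [3.141, -0.002, 0.924]
force: [-0.4, -0.0, 0.7]
grip_width: 0.085
finger_force: 0.0
t 2.05 pos [ 0.4577 -0.3479  0.4188] rot [ 3.141e+00 -2.000e-03  9.240e-01] w 0.085
tool delta mm [ 4.628e+02 -2.962e+02 -1.000e-01]
```

```bash
python3 -m jog '[[[33,-21,0,0,0,0,1],[33,-21,0,0,0,0,1],[33,-21,0,0,0,0,1],[33,-21,0,0,0,0,1],[33,-21,0,0,0,0,1]]]' >/dev/null
python3 -m jog '[[[33,-21,0,0,0,0,1],[33,-21,0,0,0,0,1],[33,-21,0,0,0,0,1],[33,-21,0,0,0,0,1],[33,-21,0,0,0,0,1]]]' >/dev/null
python3 -m jog '[[[33,-21,0,0,0,0,1],[33,-21,0,0,0,0,1],[33,-21,0,0,0,0,1],[33,-21,0,0,0,0,1],[0,0,0,0,0,0,1]]]'
python3 - <<'E'
from h import *
import cv2
s=bot.observe();f=bot.grab_frame('wrist');cv2.imwrite('pics/w1.png',f['img'][:,:,::-1])
print(s['position'],s['tool_rot'],f['tool_from_camera'],f['intrinsics'])
for q in('pot','wheel'):print(q,[(r['xyz'],round(r['conf'],2)) for r in bot.spot_point(q,f)])
delta([.51,.226,.42])
E
```

```text
clock: 3.55
position: [0.5002, 0.1978, 0.4187]
tool_rot: [-3.14, -0.001, 0.923]
force: [-0.2, -1.2, -0.3]
grip_width: 0.0854
finger_force: 0.0
[0.500221   0.19783447 0.41871337] [-3.13977201e+00 -1.49525303e-03  9.22937299e-01] [[ 5.86973643e-04 -9.46130116e-01 -3.23786132e-01  8.26887457e-02]
 [ 9.99999758e-01  6.75905469e-04 -1.62208982e-04  1.47375559e-03]
 [ 3.72319620e-04 -3.23785958e-01  9.46130284e-01 -6.97550132e-02]
 [ 0.00000000e+00  0.00000000e+00  0.00000000e+00  1.00000000e+00]] [[351.99712346   0.         318.50441978]
 [  0.         351.99712346 245.4232393 ]
 [  0.           0.           1.        ]]
pot [([0.258, 0.2216, 0.0033], 0.65), ([0.5134, 0.2304, 0.0913], 0.59)]
wheel []
t 3.7 pos [0.501  0.1926 0.4187] rot [3.142e+00 1.000e-03 9.170e-01] w 0.0853
tool delta mm [ 32.  -13.2  -1.3]
```

View pics/w1.png

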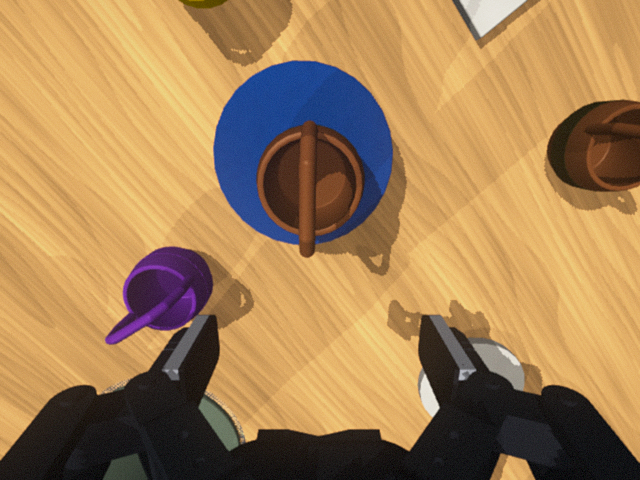

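The wrist view shows the bar running upright at column ~309, rows 125–250, so it is parallel to the tool's x axis. The rim centre is at about (310,181), and the pads are symmetric around column 318. That puts the pot about +35 mm in x and -5.5 mm in y from the tool.

```bash
python3 -m jog '[[[18,-3,0,0,0,0.02,1],[17,-2.5,0,0,0,0,1],[0,0,25,0,0,0,1],[0,0,25,0,0,0,1],[0,0,0,0,0,0,1]]]'
python3 - <<'E'
from h import *
import cv2
p=[]
for i in range(4):
    f=bot.grab_frame('wrist');p.append(bot.observe()['position'])
    if i<2: print([(r['xyz'],round(r['conf'],2)) for r in bot.spot_point('pot',f)])
p=np.array(p);print(p.mean(0),p.std(0))
cv2.imwrite('pics/w2.png',f['img'][:,:,::-1])
E
```

```text
clock: 4.2
position: [0.5178, 0.2221, 0.3665]
tool_rot: [-3.14, 0.004, 0.896]
force: [-0.1, 0.1, 0.2]
grip_width: 0.0853
finger_force: 0.0
[([0.2586, 0.2213, 0.0032], 0.89), ([0.5164, 0.2282, 0.0919], 0.77)]
[([0.2599, 0.2235, 0.0003], 0.96), ([0.5124, 0.2295, 0.0896], 0.92)]
[0.51846808 0.22354273 0.36974495] [0.00016121 0.00049134 0.00075416]
```

View pics/w2.png

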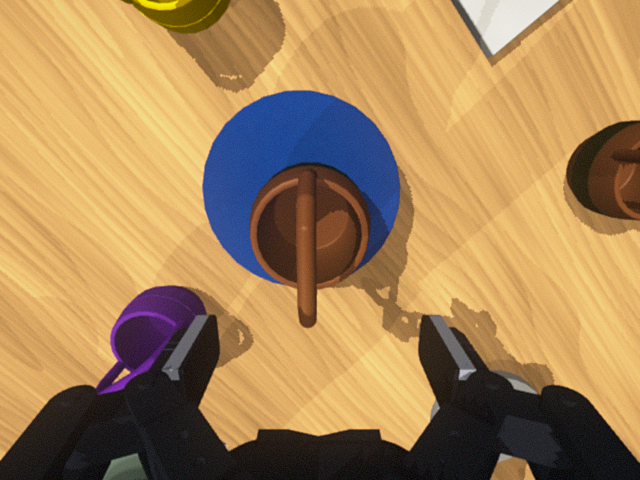

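The bar is now vertical at column ~308, rows 175–320, against a pad centre at column 318. The remaining offset is about x +4, y -6 mm. I'll correct it, descend 74 mm and close.

```bash
python3 -m jog '[[[4,-6,0,0,0,0,1],[0,0,25,0,0,0,1],[0,0,25,0,0,0,1],[0,0,24,0,0,0,1],[0,0,0,0,0,0,1]]]'
python3 - <<'E'
from h import *
import cv2
p=[]
for i in range(3):
    f=bot.grab_frame('wrist');p.append(bot.observe()['position'])
print(np.mean(p,0))
cv2.imwrite('pics/w3.png',f['img'][:,:,::-1])
E
```

```text
clock: 5.0
position: [0.515, 0.2309, 0.2928]
tool_rot: [-3.14, 0.003, 0.898]
force: [0.8, -0.7, -0.1]
grip_width: 0.0853
finger_force: 0.0
[0.51592992 0.2314389  0.29550977]
```

View pics/w3.png

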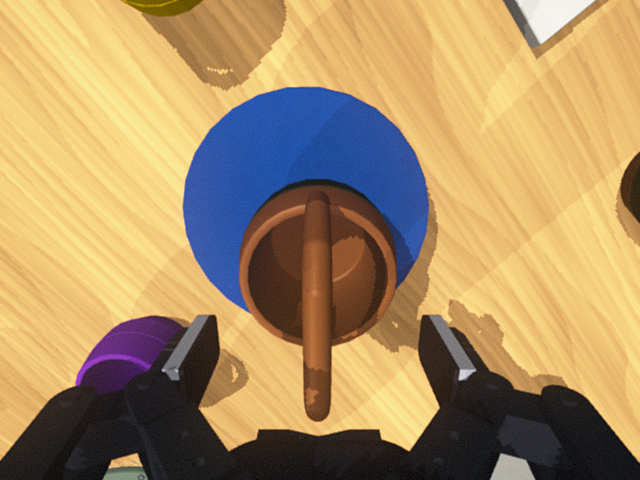

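The bar is centred between the pads at column 317. The rim centre at (318,265) leaves about +4 mm along the bar, so I'll correct that and close.

```bash
python3 -m jog '[[[4,0,0,0,0,0,1],[0,0,0,0,0,0,0.5],[0,0,0,0,0,0,0],[0,0,0,0,0,0,0],[0,0,0,0,0,0,0]]]' 70
python3 -m jog '[[[0,0,0,0,0,0,0],[0,0,0,0,0,0,0],[0,0,0,0,0,0,0],[0,0,0,0,0,0,0],[0,0,0,0,0,0,0]]]'
```

```text
clock: 5.65
position: [0.5185, 0.234, 0.295]
tool_rot: [3.142, -0.0, 0.898]
force: [-0.3, -0.2, 0.6]
grip_width: 0.0283
finger_force: 0.0
clock: 6.15
position: [0.5184, 0.2342, 0.2951]
tool_rot: [-3.142, -0.0, 0.898]
force: [-2.2, 1.0, 5.3]
grip_width: 0.0098
finger_force: 68.2
```

```bash
python3 -m jog '[[[0,0,-4,0,0,0,0],[0,0,-10,0,0,0,0],[0,0,-14,0,0,0,0],[0,0,-14,0,0,0,0],[0,0,-14,0,0,0,0]]]'
python3 -m jog '[[[0,0,-14,0,0,0,0],[0,0,-8,0,0,0,0],[0,0,-2,0,0,0,0],[0,0,0,0,0,0,0],[0,0,0,0,0,0,0]]]'
python3 - <<'E'
from h import *
import cv2
f=bot.grab_frame('side');print([(r['xyz'],round(r['conf'],2)) for r in bot.spot_point('pot',f)])
a=f['img'][140:400,180:500];g=bot.grab_frame('wrist')
b=g['img']
cv2.imwrite('pics/l1.png',np.hstack([cv2.resize(x,(400,300)) for x in (a,b)])[:,:,::-1])
delta([.509,-.211,.375])
E
```

```text
clock: 6.65
position: [0.5185, 0.2341, 0.3525]
tool_rot: [3.141, -0.001, 0.898]
force: [-0.1, 0.1, -5.1]
grip_width: 0.0095
finger_force: 68.1
clock: 7.15
position: [0.5183, 0.2339, 0.3743]
tool_rot: [-3.141, 0.001, 0.898]
force: [-0.8, -0.1, -5.9]
grip_width: 0.0099
finger_force: 68.3
[([0.2586, 0.2196, -0.0003], 0.95), ([0.5532, 0.4867, -0.0012], 0.76), ([0.5135, 0.2268, 0.1744], 0.62)]
t 7.3 pos [0.5184 0.234  0.3744] rot [-3.141e+00  1.000e-03  8.980e-01] w 0.01
tool delta mm [-353.8  270.1   -0.5]
```

View pics/l1.png

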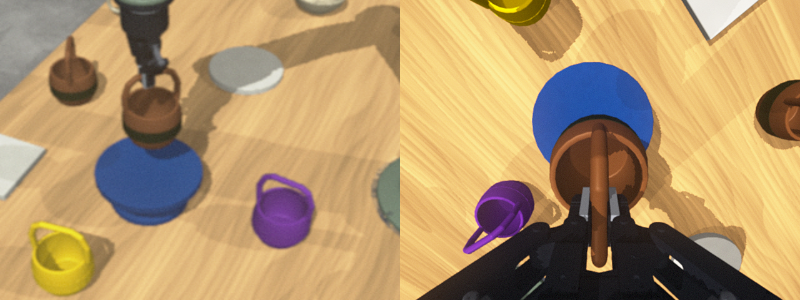

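The side crop shows the pot hanging upright above the wheel at crop (152,115). The wrist crop shows the pads gripping the bar at mid-length (600,205). Next is a smooth carry across to the bat.

```bash
python3 -m jog '[[[-5,4,0,0,0,0,0],[-11,8,0,0,0,0,0],[-17,13,0,0,0,0,0],[-22,17,0,0,0,0,0],[-24,18,0,0,0,0,0]]]' >/dev/null
python3 -m jog '[[[-24,18,0,0,0,0,0],[-24,18,0,0,0,0,0],[-24,18,0,0,0,0,0],[-24,18,0,0,0,0,0],[-24,18,0,0,0,0,0]]]'
python3 -m jog '[[[-22,17,0,0,0,0,0],[-22,17,0,0,0,0,0],[-22,17,0,0,0,0,0],[-22,17,0,0,0,0,0],[-22,17,0,0,0,0,0]]]' >/dev/null
python3 -m jog '[[[-18,14,0,0,0,0,0],[-13,10,0,0,0,0,0],[-8,6,0,0,0,0,0],[-4,3,0,0,0,0,0],[-2,2,0,0,0,0,0]]]'
python3 - <<'E'
from h import *
import cv2
im=[]
for c in('side','top','wrist'):
    f=bot.grab_frame(c);im.append(f['img'])
    for q in('pot','bat'): print(c,q,[(np.round(r['xyz'],3),round(r['conf'],2)) for r in bot.spot_point(q,f) if c!='wrist' or 1])
delta([.509,-.211,.224])
cv2.imwrite('pics/b1.png',np.hstack([cv2.resize(im[0][80:320,240:560],(400,300)),cv2.resize(im[2],(400,300))])[:,:,::-1])
E
```

```text
clock: 8.3
position: [0.511, -0.0174, 0.375]
tool_rot: [3.141, 0.0, 0.897]
force: [0.9, 0.6, -4.6]
grip_width: 0.0094
finger_force: 68.2
clock: 9.3
position: [0.5089, -0.2109, 0.3749]
tool_rot: [-3.141, -0.0, 0.898]
force: [-0.5, 0.6, -6.2]
grip_width: 0.0097
finger_force: 68.3
side pot [(array([0.261, 0.22 , 0.   ]), 0.97), (array([0.554, 0.488, 0.   ]), 0.94), (array([ 0.501, -0.216,  0.174]), 0.91)]
side bat [(array([ 0.507, -0.208,  0.003]), 0.88)]
top pot [(array([ 0.503, -0.217,  0.168]), 0.94), (array([0.553, 0.485, 0.   ]), 0.64), (array([ 0.263,  0.217, -0.   ]), 0.59)]
top bat [(array([ 0.509, -0.213,  0.001]), 0.8), (array([ 0.81 ,  0.035, -0.001]), 0.71)]
wrist pot [(array([ 0.506, -0.215,  0.172]), 0.7)]
wrist bat [(array([ 0.505, -0.207, -0.001]), 0.66)]
t 9.75 pos [ 0.509  -0.2107  0.3749] rot [-3.142 -0.     0.898] w 0.0098
tool delta mm [ -0.2   0.2 150.9]
```

View pics/b1.png

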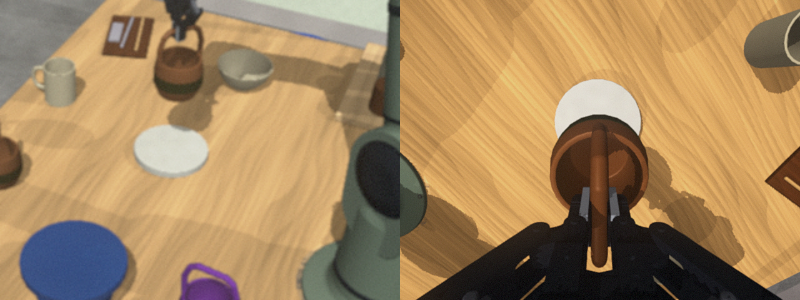

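The pot hangs upright over the bat. All three cameras put it at about (0.503, -0.216) against the bat at (0.507, -0.210), which is +7 mm in tool x. I'll correct that and lower.

```bash
python3 -m jog '[[[4,0,5,0,0,0,0],[3,0,15,0,0,0,0],[0,0,22,0,0,0,0],[0,0,24,0,0,0,0],[0,0,22,0,0,0,0]]]' >/dev/null
python3 -m jog '[[[0,0,20,0,0,0,0],[0,0,14,0,0,0,0],[0,0,8,0,0,0,0],[0,0,3,0,0,0,0],[0,0,0,0,0,0,0]]]'
python3 -m jog '[[[0,0,3,0,0,0,0],[0,0,3,0,0,0,0],[0,0,3,0,0,0,0],[0,0,2,0,0,0,0],[0,0,0,0,0,0,0]]]'
python3 - <<'E'
from h import *
for c in('side','top'):
    f=bot.grab_frame(c)
    for q in('pot','bat'): print(c,q,[np.round(r['xyz'],4) for r in bot.spot_point(q,f)])
delta([.514,-.206,.223])
E
```

```text
clock: 10.75
position: [0.5135, -0.2055, 0.2421]
tool_rot: [3.141, -0.0, 0.898]
force: [0.3, -0.7, -4.9]
grip_width: 0.01
finger_force: 68.3
clock: 11.25
position: [0.5132, -0.2055, 0.2307]
tool_rot: [-3.141, 0.0, 0.898]
force: [0.5, 0.0, -5.3]
grip_width: 0.0097
finger_force: 68.3
side pot [array([5.542e-01, 4.858e-01, 5.000e-04]), array([ 0.2596,  0.221 , -0.0008]), array([ 0.5062, -0.2118,  0.0285])]
side bat [array([ 0.5049, -0.2073, -0.    ])]
top pot [array([0.5551, 0.4875, 0.0018]), array([ 0.2621,  0.2167, -0.0005]), array([ 0.506 , -0.211 ,  0.0249])]
top bat [array([ 0.5085, -0.2101, -0.0025]), array([ 0.5035, -0.2104,  0.0269])]
t 11.55 pos [ 0.5133 -0.2056  0.231 ] rot [ 3.141 -0.     0.898] w 0.0097
tool delta mm [0.1 0.8 8. ]
```

Pot and bat are now centred within about 2 mm. By the grasp height, contact should come at TCP z ≈ 0.223.

```bash
python3 -m jog '[[[0,0,2,0,0,0,0],[0,0,2,0,0,0,0],[0,0,1.5,0,0,0,0],[0,0,0,0,0,0,0],[0,0,0,0,0,0,0]]]'
python3 -m jog '[[[0,0,1,0,0,0,0],[0,0,0.5,0,0,0,0],[0,0,0,0,0,0,0],[0,0,0,0,0,0,0],[0,0,0,0,0,0,0]]]'
```

```text
clock: 12.05
position: [0.5133, -0.2056, 0.2254]
tool_rot: [-3.141, 0.0, 0.898]
force: [0.5, 0.2, -5.3]
grip_width: 0.01
finger_force: 68.3
clock: 12.55
position: [0.5132, -0.2056, 0.2239]
tool_rot: [-3.142, -0.0, 0.898]
force: [0.6, -0.0, -5.8]
grip_width: 0.0096
finger_force: 68.3
```

```bash
python3 -m jog '[[[0,0,0.7,0,0,0,0],[0,0,0,0,0,0,0],[0,0,0,0,0,0,0]]]'
python3 -m jog '[[[0,0,0.5,0,0,0,0],[0,0,0,0,0,0,0],[0,0,0,0,0,0,0]]]'
```

```text
clock: 12.85
position: [0.5133, -0.2055, 0.2232]
tool_rot: [-3.142, -0.0, 0.898]
force: [0.8, 0.1, -4.8]
grip_width: 0.0097
finger_force: 68.5
clock: 13.15
position: [0.5135, -0.2054, 0.223]
tool_rot: [3.141, -0.0, 0.898]
force: [-0.5, 2.4, 5.5]
grip_width: 0.0098
finger_force: 69.3
```

The force swung from -5 to +5.5 N, so the foot is on the bat. Releasing and backing straight up.

```bash
python3 -m jog '[[[0,0,0,0,0,0,0.15],[0,0,0,0,0,0,0.3],[0,0,0,0,0,0,0.5],[0,0,0,0,0,0,0.7],[0,0,0,0,0,0,0.7]]]' 20
python3 -m jog '[[[0,0,0,0,0,0,0.7],[0,0,-5,0,0,0,0.7],[0,0,-15,0,0,0,0.7],[0,0,-25,0,0,0,0.7],[0,0,-35,0,0,0,0.7]]]'
python3 -m jog '[[[0,0,-35,0,0,0,0.7],[0,0,-20,0,0,0,0.7],[0,0,-5,0,0,0,0.7],[0,0,0,0,0,0,0.7],[0,0,0,0,0,0,0.7]]]'
python3 - <<'E'
from h import *
import cv2
im=[]
for c in('side','top'):
    f=bot.grab_frame(c);im.append(f['img'])
    for q in('pot','bat','other_pot'): print(c,q,[np.round(r['xyz'],4) for r in bot.spot_point(q,f)])
im.append(bot.grab_frame('wrist')['img'])
cv2.imwrite('pics/e.png',np.hstack([cv2.resize(im[0][80:320,240:560],(400,300)),cv2.resize(im[2],(400,300))])[:,:,::-1])
E
```

```text
clock: 13.65
position: [0.5133, -0.2056, 0.2227]
tool_rot: [3.142, 0.0, 0.898]
force: [-0.8, -0.0, -0.6]
grip_width: 0.0597
finger_force: 0.0
clock: 14.15
position: [0.5127, -0.2054, 0.3029]
tool_rot: [-3.139, 0.0, 0.898]
force: [-0.5, -0.8, -0.1]
grip_width: 0.0598
finger_force: 0.0
clock: 14.65
position: [0.5129, -0.2055, 0.3618]
tool_rot: [-3.14, 0.0, 0.898]
force: [0.5, -0.3, 0.3]
grip_width: 0.0598
finger_force: 0.0
side pot [array([ 0.554 ,  0.4878, -0.0044]), array([ 0.5068, -0.2127,  0.0243]), array([ 0.2592,  0.2214, -0.    ])]
side bat [array([ 0.5058, -0.2084,  0.0042])]
side other_pot [array([ 8.103e-01,  4.000e-02, -7.000e-04])]
top pot [array([ 0.507 , -0.2141,  0.0168]), array([ 5.551e-01,  4.878e-01, -5.000e-04]), array([0.2607, 0.2176, 0.0012])]
top bat [array([ 0.5066, -0.2138, -0.0019])]
top other_pot [array([ 0.8092,  0.0343, -0.0018]), array([ 0.5061, -0.2114,  0.0179])]
```

View pics/e.png

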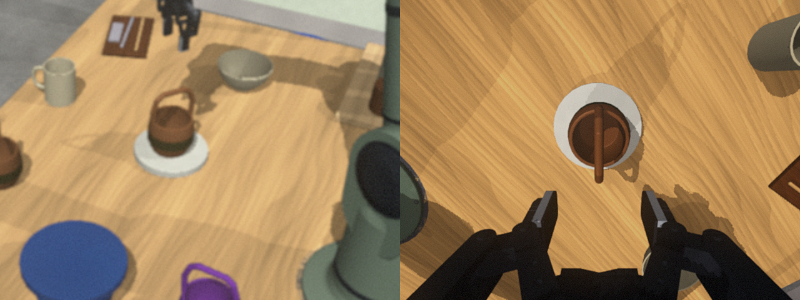

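The pot stands upright in the middle of the bat (side crop (172,130), wrist crop (599,133)). The gripper is clear, and the other pot hasn't moved.

```bash
python3 -c "
from workcell import bot
print(bot.job_done())"
```

```text
the job is handed in; nothing more can be done
None
```

The pot is standing upright on the round plaster bat, within about 4 mm of its centre by the cameras, with the gripper clear and the other pot not moved; the job was handed in after about 15 s of robot time, but no verdict came back.

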